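# Load a fresh ink cartridge into the night-desk slip printer and clamp it home

### The arm

A 6-joint arm with a two-finger parallel gripper is mounted at the origin on the work surface. World frame = base frame: x ahead of the robot, y to its left, z up, the work surface at z = 0. Lengths are in mm, angles in rad, forces in N, time in s.
With the tool pointing down it reaches from about 300 to 750 mm from the base axis. Payload 8.5 kg.
Tool frame: the origin (TCP) lies on the centre line of the jaws, within the pads' length; the fingertips stand 8 mm ahead of it and the grasp point (between the pads) lies 11 mm behind it (r.nose_length is the distance from the TCP to the fingertips, in mm); z points along the fingers, y is the line along which they close (so a half turn about z gives the same grasp; the last joint's range is limited). The gripper opens to 85 mm and grips with 20 to 120 N. Pads are 22 mm wide; open, the fingers measure 114 mm over their backs; the gripper's body (76 mm by 85 mm) begins 54 mm behind the grasp point. The pads swing forward as they close: fully open they stand 13 mm farther back than shut.
Start: joints at [-1.477, 0.381, 1.297, -0, 1.464, -0.215], TCP at [167.148, -523.968, 239.322] pointing down, gripper open.
Joint ranges: [-3.11, 3.11], [-0.89, 2.33], [0.22, 2.48], [-1.42, 4.56], [0.17, 2.85], [-2.88, 2.88]. Speed limits (rad/s): [2.39, 2.39, 3.14, 3.14, 3.14, 3.14].

### API

Orientations are given as [roll, pitch, yaw] about the fixed x, y, z axes, in that order (R = Rz(yaw) Ry(pitch) Rx(roll)).
In Python, from cell import r, vision gives the robot as it stands. The module is installed in compiled form; this text tells all that it offers.
- The arm moves only by the tool step_arm, never from a script. Its argument "rows" is a list that holds one entry, the list of rows, each a list of 4 numbers: the shift along the tool's x, y, z in cm, then the turn about the tool's z in rad. A call has 1 to 20 rows; each row is the pose to reach, as a shift and turn from the pose commanded when the call began, along the tool's axes at that moment; what a row does not reach only later rows make up. A row lasts 1/8 s, in which the tool goes at most 62.5 mm and 10.7 degrees, less where a joint would pass 70% of its speed; a pose out of reach is approached as far as the arm can. A call with a gripper value outside its range is refused whole. "jaw" is the finger opening in cm, from 0 to 8.54, set as the call begins (left out, the last holds). The fingers move at their own pace and stop on an object; "newtons" is the grip in N (left out, the last holds). Time passes only in rows, so rows that repeat a pose let the fingers close. It gives the time, the measured TCP pose, the force, the opening and the grip force at its end, in the units of the state.
- r.state(): the state, without advancing time (a new reading comes with each control period).
- vision.snapshot(name): name is "scene" or "top" or "wrist"; returns a dict with "frame" (420x560x3 uint8, blue, green, red), "range_z" (420x560 float32, mm along the optical axis (not along the pixel's ray), 0 where there is no reading), "fx", "fy", "cx", "cy" (pixels), "R" (3x3) and "t" (3): a world point X has camera coordinates R X + t. Camera axes: x right, y down, z forward; pixel columns grow to the right and rows downward; lengths in mm; the calibration is good to about 2 mm. A picture is of the moment at which its call begins.
- r.hand_in(): hands the job in; it is judged then, once.
The state is a dict: "t": time; "qpos": joint angles; "qd": joint speeds; "effort": joint torques, N m; "eef_pos": TCP position; "tcp_rot": TCP orientation; "wrist_force": force on the tool from outside, world axes, zero at the start; "ft_torque": the same for the moment, N m; "width": opening from 0.0 (shut) to 1.0 (fully open); "gripper_force": force on a finger pad.
Only numpy, scipy, OpenCV 4.12 (cv2) and the standard library are available. Lean on these libraries where they do the work, as an engineer would, in place of code of your own. Each camera call takes 0.05 s, during which the arm holds its last target. There are 200 camera calls.

### The job

The slip printer on the counter needs ink: swing its red clamp up out of the way, stand the fresh blue cartridge in the printer's white cradle with its orange rib towards the clamp's hinge, and let go of it. Then swing the clamp back down all the way so that its roller drives the cartridge fully home, and let go. Leave the black spent cartridge and everything else on the counter where it is.

Things in the scene. Friction and masses are not known exactly. Their poses are not given: they have to be found in the camera images.
- fresh_center (a point): Fresh ink cartridge, loose, 60 to 130 g: upright bright-blue block with white side labels, 64 mm long (its x), 28 mm wide (y), 60 mm tall (z up). An orange vertical rib, 10 mm wide, stands out 7 mm on its +x end over the full height. The point is the block's middle, 30 mm above its underside. At the start the rib points away from the robot, within 40 degrees.
- spent_center (a point): Middle of the spent cartridge, loose: same shape and size as the fresh one but black, rib too, with white side labels. Bystander. It stands on either side of the fresh one.
- printer: Grey slip printer, fixed, yaw within 0.3 rad; origin on the counter under the cradle's centre; x away from the robot, towards the clamp's hinge. Its flat deck, 60 mm above the counter, runs from 100 mm before to 140 mm behind the origin, 85 mm to the right (-y) and 175 mm to the left. A black paper housing rises 45 mm above the deck, from 104 mm to 170 mm on the left.
- cradle_mouth (a point): Centre of the top of the cradle's white guides, 40 mm above the deck, sloped lead-in lips rising 10 mm more. The guides hold both ends of the block with 2 mm clearance on each side. The +x guide has a 16 mm slot for the rib; the cartridge does not go in the other way round. The long sides are open over the middle 44 mm, so fingers can pass down there to the deck.
- cradle_rest (a point): Where the cartridge's middle (and its x, y, z axes) lies when it is merely set down in the cradle on its spring seat: 10 mm above home, 102 mm above the counter. About 3 N on the cartridge starts it down, 5 N brings it home; it springs back up unless clamped.
- cradle_home (a point): Where the cartridge's middle (and its x, y, z axes) lies when it is fully home under the closed clamp, 92 mm above the counter. Fixed to the printer.
- clamp (a joint): Angle of the red clamp, rad: 0 = closed (level, lying over the cradle towards the robot), growing as it swings up and away; 1.57 upright, stop at 1.95. It starts at 0.2 to 0.6, too low to load the cradle. A stiff hinge (about 4 N at the bar) holds it wherever it is left, also closed on a cartridge; the last 0.12 rad on the cartridge takes about 7 N at the bar.
- clamp_bar (a point): Middle of the clamp's handle: a round steel cross bar, 14 mm diameter, 72 mm clear between the two red arms (8 mm wide, 14 mm high), parallel to the printer's y axis, 165 mm from the hinge line. Closed, it lies 80 mm on the robot's side of the cradle centre, 130 mm above the counter.
- clamp_roller (a point): Middle of the clamp's black rubber roller, 16 mm diameter, crossing between the arms 85 mm from the hinge line; it presses on the middle of the cartridge's top.
- clamp_hinge (a point): Middle of the clamp's hinge line, fixed to the printer, 85 mm beyond the cradle centre (cradle +x) and 130 mm above the counter; the hinge line is parallel to the cradle's y axis.
- mug_mid (a point): Middle of a white enamel mug, 80 mm diameter, 80 mm tall, loose. Bystander.
- dish_mid (a point): Middle of a grey pewter coin dish, 120 mm diameter, 25 mm tall, loose. Bystander.
- doorknob_mid (a point): Middle of a brass doorknob standing on its 60 mm rose, 63 mm tall, loose. Bystander.
- pencil_mid (a point): Middle of a yellow hexagonal pencil, about 190 mm long and 7 mm thick, lying loose. Bystander.
- key_mid (a point): Middle of an iron room key with a brass disc fob, about 95 mm long, lying loose in the steel slide tray at the far side. Bystander.

How it is judged (in metres and radians):
On the way:
1. the fresh cartridge stands in the cradle on its spring seat, rib towards the hinge, let go, with the clamp still up off it (horizontal distance between fresh_center and cradle_home below 0.006 m and angle between the x axis of fresh_center and the x axis of cradle_home, either way round below 0.12 rad and angle between fresh_center's own z axis and vertical below 0.1 rad and z of fresh_center in the frame of cradle_home between 0.005 and 0.015 m and value of joint clamp above 0.5 rad and contact force between fresh and the fingers below 0.3 N), for 0.2 s.
At the end, for the whole second after the job is handed in: The fresh cartridge stands fully home in the cradle (centre within 6 mm sideways and 4.5 mm in height of its home, in line and upright within about 6 degrees), at rest, the clamp closed on it (within 0.045 rad) and left; the bystanders were not moved more than 30 mm (horizontal distance between fresh_center and cradle_home below 0.006 m and angle between the x axis of fresh_center and the x axis of cradle_home, either way round below 0.12 rad and angle between fresh_center's own z axis and vertical below 0.1 rad and z of fresh_center in the frame of cradle_home between -0.004 and 0.0045 m and value of joint clamp below 0.045 rad and linear speed of fresh below 0.02 m/s); the robot touches nothing.
It fails at once if the spent cartridge moved more than 30 mm (distance of spent_center from where it was at the start of the episode above 0.03 m).
It fails at once if a bystander (mug, dish, doorknob, pencil, key) moved more than 30 mm (distance of any of mug_mid, dish_mid, doorknob_mid, pencil_mid, key_mid from where it was at the start of the episode above 0.03 m).
It also fails if it takes over 72 s, if anything falls off the work surface, if the arm or the gripper's body presses on something with over 40 N, if the wrist force passes 120 N, or if a joint passes its speed limit or range.

## Working session

There is one attempt and no reset: what is moved stays moved. The work goes in short steps, Python scripts to look and compute and a tool call to move; the robot and the scene stay as the last step left them, time stands still between calls to the robot, and variables do not carry over. Pictures are saved under pics/ and viewed, at most 10 in all, crops included, and the job is handed in when it is done.

Besides the shell and the picture viewer there is one more tool, called as a command line: name --argument value ..., lists and objects as JSON in quotes. step_arm: Moves the arm, as the interface text tells. Its arguments: {"type":"object","properties":{"rows":{"type":"array","items":{"type":"array","items":{"type":"array","items":{"type":"number"}}}},"jaw":{"type":"number"},"newtons":{"type":"number"}},"required":["rows"]}

```bash
mkdir -p pics
cat > h.py <<'E'
import numpy as np, cv2
from cell import r, vision
def cloud(s):
    z=s["range_z"]; v,u=np.indices(z.shape)
    P=np.stack([(u-s["cx"])/s["fx"]*z,(v-s["cy"])/s["fy"]*z,z],-1)
    W=(P-np.array(s["t"]))@np.array(s["R"]); W[z==0]=np.nan
    return W
E
python3 - <<'E'
from h import *
for n in("top","scene"):
    s=vision.snapshot(n); np.savez(n,**s); cv2.imwrite(f"pics/{n}0.png",s["frame"])
print(r.state(), r.nose_length)
E
```

```text
{'t': 0.1, 'qpos': array([-1.47729438e+00,  3.81120725e-01,  1.29815843e+00,  1.67749166e-06,
        1.46362637e+00, -2.15295372e-01]), 'qd': array([ 1.29833706e-03, -1.01223834e-03, -3.75027769e-03, -2.57118710e-04,
       -8.63706190e-05,  2.20563539e-03]), 'effort': array([ 2.64003866e-03, -4.49223411e+01, -2.31655991e+01, -1.91856102e-04,
        3.68861016e-03,  3.27544558e-05]), 'eef_pos': array([ 167.12819054, -523.72232742,  238.78671264]), 'tcp_rot': array([-3.14031045e+00, -2.82105721e-04,  3.08796962e-01]), 'wrist_force': array([0.15302747, 0.29973737, 0.21590795]), 'ft_torque': array([ 0.01759524, -0.03152474,  0.03305373]), 'gripper_force': 0.0, 'width': 0.997827862306841} 8.0
```

View pics/top0.png

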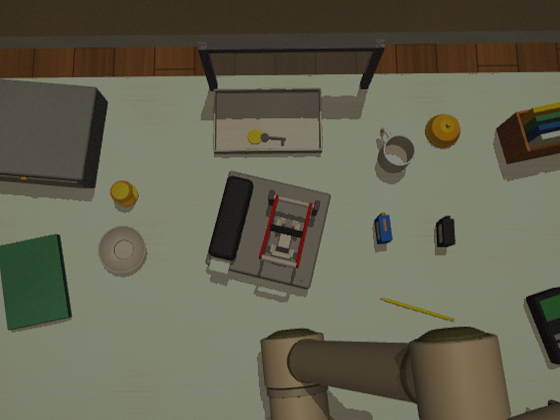

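View pics/scene0.png

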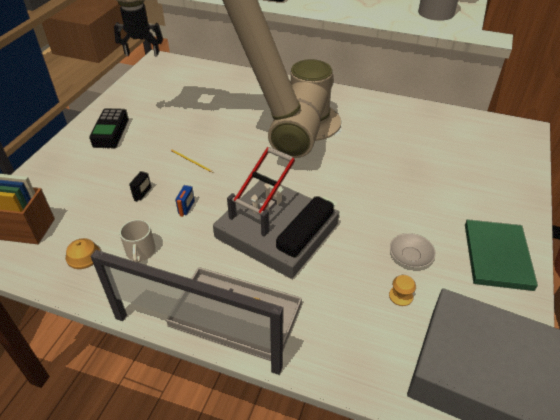

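Run:
```python
from h import *
s=dict(np.load("top.npz")); W=cloud(s); f=s["frame"]; hsv=cv2.cvtColor(f,cv2.COLOR_BGR2HSV)
print(s["R"],s["t"],s["fx"])
v,u=np.indices(W.shape[:2]); reg=(u>195)&(u<345)&(v>165)&(v<305)
def rect(m,n):
    p=W[m][:,:2].astype(np.float32); print(n,len(p),cv2.minAreaRect(p),np.nanmedian(W[m][:,2]))
z=W[...,2]
rect(reg&(z>55)&(z<66),"deck"); rect(reg&(z>98)&(z<112)&(u<256)&(v<262),"housing")
red=reg&((hsv[...,0]<8)|(hsv[...,0]>172))&(hsv[...,1]>150)&(hsv[...,2]>80)
P=W[red]; print("red",len(P)); print(np.round(P[np.argsort(P[:,2])][::12]))
# fresh
for n,(a,b,c,d) in dict(fresh=(370,400,205,250),spent=(430,462,210,255)).items():
    m=(u>a)&(u<b)&(v>c)&(v<d)&(z>52)&(z<70); rect(m,n)
    m=(u>a)&(u<b)&(v>c)&(v<d)&(z>25); rect(m,n+"all")
o=(u>370)&(u<400)&(v>205)&(v<250)&(hsv[...,0]<20)&(hsv[...,1]>150)&(z>45); print("rib",np.round(W[o]))
```

```text
[[-0.01150604 -0.99992384 -0.00446321]
 [-0.98460183  0.01210814 -0.17439217]
 [ 0.17443293  0.00238792 -0.98466616]] [  70.41136621  577.79091219 1285.64990477] 542.9668247803065
deck 5673 ((539.5062255859375, 78.60404205322266), (259.4591064453125, 242.2410125732422), 75.80657958984375) 59.455869735737934
housing 2022 ((563.1463012695312, 166.3104705810547), (63.47077941894531, 198.07919311523438), 75.96359252929688) 103.88532194741711
red 398
[[587. -22. 132.]
 [574. -14. 138.]
 [578. -17. 140.]
 [590.  59. 144.]
 [583.  59. 146.]
 [580.  59. 148.]
 [577.  64. 150.]
 [574.  64. 153.]
 [550.  -8. 155.]
 [562.  66. 157.]
 [542. -10. 159.]
 [528. -10. 161.]
 [524.  -5. 164.]
 [532.  -7. 166.]
 [514.  -5. 169.]
 [514.  -2. 171.]
 [534.  75. 173.]
 [529.  75. 176.]
 [501.  -2. 179.]
 [486.   1. 180.]
 [513.  82. 181.]
 [510.  78. 184.]
 [485.   6. 187.]
 [480.   6. 188.]
 [496.  84. 190.]
 [490.  89. 192.]
 [464.   6. 195.]
 [483.  88. 197.]
 [462.  13. 199.]
 [473.  91. 201.]
 [471.  91. 203.]
 [444.  14. 204.]
 [462.  91. 207.]
 [457.  95. 211.]]
fresh 323 ((541.713623046875, -205.13
[... 438 characters left out ...]
859375), 89.6445541381836) 57.32587016642723
rib [[ 574. -198.   56.]
 [ 574. -200.   58.]
 [ 574. -202.   58.]
 [ 573. -204.   61.]
 [ 574. -208.   55.]
 [ 572. -198.   53.]
 [ 572. -200.   56.]
 [ 571. -202.   61.]
 [ 571. -205.   58.]
 [ 559. -205.   56.]
 [ 557. -204.   58.]
 [ 556. -206.   59.]
 [ 554. -203.   60.]
 [ 554. -206.   57.]
 [ 552. -204.   57.]
 [ 551. -205.   62.]
 [ 549. -204.   58.]
 [ 548. -205.   63.]
 [ 546. -203.   62.]
 [ 547. -206.   58.]
 [ 545. -204.   55.]
 [ 544. -205.   60.]
 [ 542. -203.   59.]
 [ 541. -205.   63.]
 [ 538. -202.   64.]
 [ 539. -205.   59.]
 [ 537. -205.   60.]
 [ 537. -208.   57.]
 [ 535. -206.   55.]
 [ 534. -207.   62.]
 [ 531. -204.   62.]]
```

```bash
cat >> h.py <<'E'
def move(pts, start=None):
    """world targets (x,y,z,yaw) -> rows in tool axes (cm, rad) from the present pose"""
    st=r.state(); p=np.array(st["eef_pos"]); a=st["tcp_rot"][2]
    if start is not None: p,a=np.array(start[:3]),start[3]
    out=[]
    for x,y,z,w in pts:
        d=np.array([x,y,z])-p; c,s=np.cos(a),np.sin(a)
        out.append([round(float(k),2) for k in ((c*d[0]+s*d[1])/10,(s*d[0]-c*d[1])/10,-d[2]/10)]+[round(float(-((w-a+np.pi)%(2*np.pi)-np.pi)),3)])
    return out
E
python3 - <<'E'
from h import *
print(move([(447,56,290,1.323)]))
O=np.array([509,40]); a=-.248; R=np.array([[np.cos(a),-np.sin(a)],[np.sin(a),np.cos(a)]])
s=dict(np.load("top.npz")); W=cloud(s); 
m=(W[...,2]>115)&(abs(W[...,0]-500)<120)&(abs(W[...,1]-40)<90)
P=W[m]; q=np.c_[(P[:,:2]-O)@R,P[:,2]]
q=q[abs(q[:,1])<52]
print("slope",np.polyfit(q[:,0],q[:,2],1), "y range",np.percentile(q[:,1],[1,99]))
th=np.arctan2(q[:,2]-130,85-q[:,0]); print("angle",np.median(th)); d=np.hypot(q[:,2]-130,85-q[:,0]); print("reach",np.percentile(d,[1,50,99,100]))
c=(abs(q[:,1])<30); print(np.round(q[c&(q[:,0]<-30)]))
E
```

```text
[[44.28, -46.72, -5.12, -1.014]]
slope [ -0.47383389 176.76624698] y range [-49.59443456  49.24116944]
angle 0.513625101905458
reach [  2.76170405  88.08739856 170.53745421 172.42520424]
[[-56.  29. 205.]
 [-58.  29. 206.]
 [-57.  27. 206.]
 [-57.  25. 204.]
 [-56.  23. 202.]
 [-56.  20. 203.]
 [-60.  28. 207.]
 [-60.  26. 206.]
 [-59.  24. 205.]
 [-58.  22. 205.]
 [-58.  20. 211.]
 [-58.  18. 209.]
 [-57.  16. 205.]
 [-57.  14. 207.]
 [-56.  12. 204.]
 [-55.  10. 200.]
 [-63.  30. 208.]
 [-62.  27. 210.]
 [-62.  26. 206.]
 [-61.  23. 205.]
 [-60.  21. 204.]
 [-61.  19. 211.]
 [-60.  17. 208.]
 [-59.  15. 209.]
 [-58.  13. 203.]
 [-58.  11. 206.]
 [-58.   9. 210.]
 [-57.   7. 207.]
 [-56.   5. 203.]
 [-56.   3. 201.]
 [-55.   1. 196.]
 [-65.  29. 209.]
 [-65.  27. 211.]
 [-64.  25. 207.]
 [-63.  23. 206.]
 [-63.  21. 207.]
 [-62.  19. 209.]
 [-62.  17. 209.]
 [-61.  15. 207.]
 [-61.  13. 206.]
 [-60.  10. 208.]
 [-60.   8. 207.]
 [-60.   6. 211.]
 [-59.   4. 207.]
 [-58.   2. 201.]
 [-58.   0. 209.]
 [-57.  -2. 206.]
 [-57.  -4. 208.]
 [-56.  -6. 207.]
 [-55.  -8. 203.]
 [-67.  29. 2
[... 1681 characters left out ...]
-60. -29. 210.]
 [-68.   2. 198.]
 [-68.  -0. 200.]
 [-68.  -2. 202.]
 [-67.  -4. 205.]
 [-67.  -7. 205.]
 [-67.  -9. 206.]
 [-66. -11. 208.]
 [-66. -13. 207.]
 [-65. -15. 206.]
 [-65. -17. 208.]
 [-64. -19. 206.]
 [-64. -21. 208.]
 [-63. -23. 206.]
 [-63. -25. 209.]
 [-62. -27. 208.]
 [-62. -29. 206.]
 [-69.  -7. 203.]
 [-69.  -9. 204.]
 [-68. -11. 202.]
 [-67. -13. 204.]
 [-67. -15. 203.]
 [-67. -17. 206.]
 [-66. -20. 201.]
 [-66. -22. 207.]
 [-65. -24. 203.]
 [-65. -26. 206.]
 [-64. -28. 204.]
 [-64. -30. 204.]
 [-69. -16. 199.]
 [-69. -18. 204.]
 [-68. -20. 201.]
 [-68. -22. 207.]
 [-67. -24. 208.]
 [-67. -26. 206.]
 [-66. -28. 203.]
 [-69. -25. 201.]
 [-69. -27. 204.]
 [-69. -29. 209.]]
```

step_arm --rows '[[[6, -6, -5, -0.17], [12, -12, -5, -0.34], [18, -18, -5, -0.51], [23, -24, -5, -0.68], [28, -30, -5, -0.85], [33, -36, -5, -1.014], [39, -42, -5, -1.014], [44.3, -46.7, -5, -1.014], [44.3, -46.7, -5, -1.014], [44.3, -46.7, -5, -1.014], [44.3, -46.7, -5, -1.014]]]' --jaw 4.5

```text
t: 1.48
eef_pos: [447.7, 58.3, 289.0]
tcp_rot: [-3.141, -0.0, 1.326]
wrist_force: [-0.1, -1.2, 0.1]
width: 0.526
gripper_force: 0.0
```

Run:
```python
from h import *
s=vision.snapshot("wrist"); np.savez("w1",**s); cv2.imwrite("pics/w1.png",s["frame"])
print(r.state()["eef_pos"],r.state()["tcp_rot"],r.state()["t"])
W=cloud(s); O=np.array([509,40]); a=-.248; R=np.array([[np.cos(a),-np.sin(a)],[np.sin(a),np.cos(a)]])
P=W.reshape(-1,3); q=np.c_[(P[:,:2]-O)@R,P[:,2]]
b=q[(abs(q[:,1])<30)&(q[:,2]>185)&(q[:,2]<225)&(q[:,0]<-30)&(q[:,0]>-100)]
print(len(b),np.percentile(b,[1,50,99],axis=0)); print(move([(448.4,55.3,190,1.323)]))
```

```text
[448.44333393  59.54436159 288.85842685] [-3.14089029e+00 -1.27929044e-03  1.32640618e+00] 1.525
1998 [[-69.73500053 -29.27401789 202.39705619]
 [-62.84272377   1.68805162 207.47380874]
 [-56.09311216  29.57769962 209.62246766]]
[[-0.41, 0.1, 9.89, 0.003]]
```

View pics/w1.png

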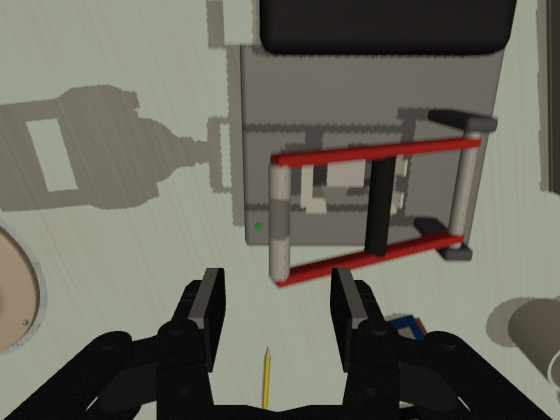

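step_arm --rows '[[[-0.4, 0.1, 5, 0], [-0.4, 0.1, 9.9, 0], [-0.4, 0.1, 9.9, 0], [-0.4, 0.1, 9.9, 0]]]'

```text
t: 2.02
eef_pos: [448.1, 51.2, 192.0]
tcp_rot: [3.139, -0.0, 1.323]
wrist_force: [-0.1, 0.1, 0.3]
width: 0.527
gripper_force: 0.0
```

step_arm --rows '[[[0, 0, 0, 0], [0, 0, 0, 0], [0, 0, 0, 0], [0, 0, 0, 0], [0, 0, 0, 0]]]' --jaw 0.5 --newtons 25

```text
t: 2.65
eef_pos: [446.6, 51.6, 191.1]
tcp_rot: [-3.141, 0.0, 1.323]
wrist_force: [-6.1, 0.7, 5.6]
width: 0.153
gripper_force: 24.9
```

Run:
```python
from h import *
p=r.state()["eef_pos"]; print(p)
th0=np.arctan2(p[2]+11-130,147.7); a=-.248; e=np.array([np.cos(a),np.sin(a)])
pts=[]
for th in np.linspace(.449,1.82,18)[1:]:
    dx=165*(np.cos(.449)-np.cos(th)); dz=165*(np.sin(th)-np.sin(.449)); pts.append((p[0]+e[0]*dx,p[1]+e[1]*dx,p[2]+dz,1.323))
for m in move(pts): print(m)
```

```text
[446.61422974  51.64942979 191.14826938]
[-0.0, 0.63, -1.17, 0.0]
[-0.0, 1.34, -2.29, 0.0]
[-0.0, 2.15, -3.35, 0.0]
[-0.0, 3.04, -4.34, 0.0]
[-0.0, 4.0, -5.26, 0.0]
[-0.0, 5.04, -6.09, 0.0]
[-0.0, 6.14, -6.84, 0.0]
[-0.0, 7.29, -7.5, 0.0]
[-0.0, 8.5, -8.06, 0.0]
[-0.0, 9.75, -8.52, 0.0]
[-0.0, 11.03, -8.89, 0.0]
[-0.0, 12.33, -9.14, 0.0]
[-0.0, 13.65, -9.29, 0.0]
[-0.0, 14.98, -9.34, 0.0]
[-0.0, 16.31, -9.27, 0.0]
[-0.0, 17.63, -9.1, 0.0]
[-0.0, 18.93, -8.83, 0.0]
```

step_arm --rows '[[[0, 0.3, -0.6, 0], [0, 0.6, -1.2, 0], [0, 1.0, -1.7, 0], [0, 1.3, -2.3, 0], [0, 1.75, -2.8, 0], [0, 2.15, -3.35, 0], [0, 2.6, -3.85, 0], [0, 3.0, -4.3, 0], [0, 3.5, -4.8, 0], [0, 4.0, -5.3, 0], [0, 4.5, -5.7, 0], [0, 5.0, -6.1, 0]]]'

```text
t: 4.15
eef_pos: [492.7, 40.0, 253.2]
tcp_rot: [-3.135, 0.001, 1.324]
wrist_force: [-21.8, 2.8, 18.8]
width: 0.153
gripper_force: 25.6
```

step_arm --rows '[[[0, -0.25, -0.1, 0], [0, 0.4, -0.65, 0], [0, 1.15, -1.15, 0], [0, 1.9, -1.6, 0], [0, 2.6, -1.95, 0], [0, 3.35, -2.3, 0], [0, 4.1, -2.65, 0], [0, 4.1, -2.65, 0]]]'

```text
t: 5.15
eef_pos: [535.8, 29.1, 279.9]
tcp_rot: [3.14, -0.0, 1.323]
wrist_force: [-4.9, 1.0, 10.4]
width: 0.154
gripper_force: 25.1
```

step_arm --rows '[[[0, 0.75, -0.4, 0], [0, 1.55, -0.65, 0], [0, 2.35, -0.85, 0], [0, 3.15, -1.0, 0], [0, 4.0, -1.15, 0], [0, 4.8, -1.2, 0], [0, 5.6, -1.2, 0], [0, 6.45, -1.2, 0], [0, 7.3, -1.15, 0], [0, 8.1, -1.1, 0], [0, 9.0, -1.0, 0], [0, 9.7, -0.8, 0], [0, 9.7, -0.8, 0]]]'

```text
t: 6.78
eef_pos: [630.9, 5.0, 286.4]
tcp_rot: [3.138, -0.001, 1.323]
wrist_force: [2.5, -0.0, 4.8]
width: 0.15
gripper_force: 25.2
```

step_arm --rows '[[[0, 0, 0, 0], [0, 0, 0, 0], [0, 0, 0, 0], [0, 0, -3, 0], [0, 0, -6, 0], [0, 0, -6, 0], [0, 0, -6, 0]]]' --jaw 4

```text
t: 7.65
eef_pos: [629.3, 5.3, 344.7]
tcp_rot: [-3.14, 0.0, 1.323]
wrist_force: [0.1, 0.2, -0.3]
width: 0.47
gripper_force: 0.0
```

Run:
```python
from h import *
s=vision.snapshot("top"); np.savez("top2",**s); cv2.imwrite("pics/top2.png",s["frame"])
print(r.state()["eef_pos"],r.state()["tcp_rot"])
# cartridge: block centre 538,-205 yaw .075
print(move([(538,-205,200,.075),(538,-205,120,.075),(538,-205,29,.075)]))
```

```text
[629.27249514   5.29802342 344.45929497] [-3.13927182e+00  2.08896992e-04  1.32275634e+00]
[[-22.63, -3.69, 14.45, 1.248], [-22.63, -3.69, 22.45, 1.248], [-22.63, -3.69, 31.55, 1.248]]
```

View pics/top2.png

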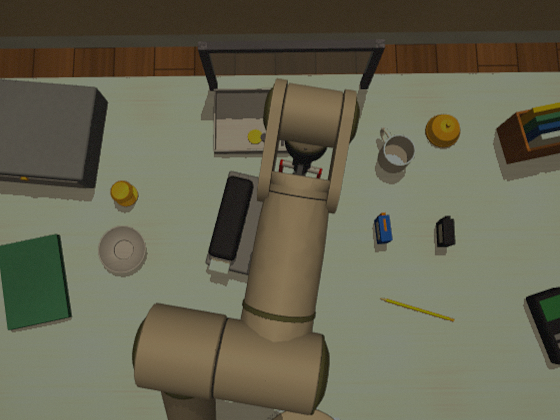

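step_arm --rows '[[[-5, -0.8, 0, 0.18], [-11, -1.6, 2, 0.36], [-16, -2.4, 5, 0.54], [-20, -3.2, 9, 0.72], [-22.6, -3.7, 12, 0.9], [-22.6, -3.7, 15, 1.08], [-22.6, -3.7, 16, 1.25], [-22.6, -3.7, 16, 1.25], [-22.6, -3.7, 16, 1.25], [-22.6, -3.7, 16, 1.25]]]' --jaw 6

```text
t: 8.95
eef_pos: [538.3, -204.7, 186.3]
tcp_rot: [3.141, -0.001, 0.075]
wrist_force: [-0.7, 0.3, -0.1]
width: 0.703
gripper_force: 0.0
```

Run:
```python
from h import *
t=dict(np.load("top2.npz"))
s=vision.snapshot("wrist"); np.savez("w2",**s); cv2.imwrite("pics/w2.png",s["frame"])
print(r.state()["eef_pos"],r.state()["tcp_rot"])
W=cloud(s); z=W[...,2]; m=(abs(W[...,0]-540)<60)&(abs(W[...,1]+205)<40)&(z>50)&(z<68)
hsv=cv2.cvtColor(s["frame"],cv2.COLOR_BGR2HSV)
print(m.sum(),cv2.minAreaRect(W[m][:,:2].astype(np.float32)),np.median(W[m][:,2]))
o=m&(hsv[...,0]<20)&(hsv[...,1]>150); print(np.nanpercentile(W[o],[1,50,99],axis=0))
```

```text
[ 538.28481811 -204.69095693  186.30862375] [ 3.14101771e+00 -6.82418222e-04  7.43446799e-02]
3343 ((541.1934204101562, -207.44970703125), (70.35818481445312, 28.026681900024414), 4.721991539001465) 60.30035761229318
[[ 531.23270461 -210.21147667   50.93846531]
 [ 553.64488582 -206.31101766   60.62142926]
 [ 576.34351089 -200.02844393   62.48183863]]
```

View pics/w2.png

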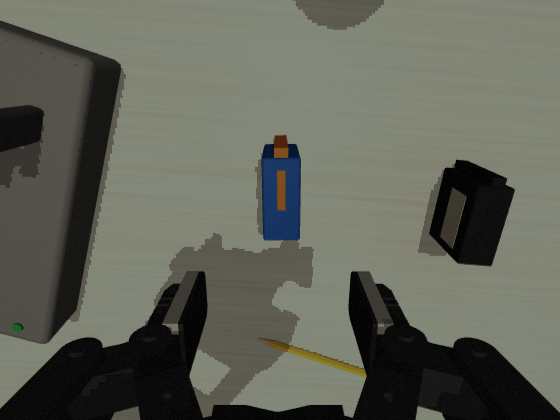

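step_arm --rows '[[[0, 0.3, 5, -0.007], [0, 0.3, 10, -0.007], [0, 0.3, 14, -0.007], [0, 0.3, 15.8, -0.007], [0, 0.3, 15.8, -0.007], [0, 0.3, 15.8, -0.007]]]'

```text
t: 9.75
eef_pos: [539.0, -208.0, 28.9]
tcp_rot: [3.14, -0.002, 0.08]
wrist_force: [0.1, -0.6, 0.2]
width: 0.703
gripper_force: 0.0
```

step_arm --rows '[[[0, 0, 0, 0], [0, 0, 0, 0], [0, 0, 0, 0], [0, 0, 0, 0], [0, 0, 0, 0], [0, 0, 0, 0]]]' --jaw 1.5 --newtons 30

```text
t: 10.5
eef_pos: [538.8, -207.9, 28.7]
tcp_rot: [3.141, -0.001, 0.08]
wrist_force: [-0.8, 0.5, 6.9]
width: 0.326
gripper_force: 30.5
```

step_arm --rows '[[[0, 0, -4, 0], [0, 0, -9, 0], [0, 0, -14, 0], [0, 0, -18, 0], [0, 0, -18, 0]]]'

```text
t: 11.12
eef_pos: [539.2, -208.1, 210.8]
tcp_rot: [3.138, -0.005, 0.08]
wrist_force: [0.9, 0.9, -1.9]
width: 0.323
gripper_force: 30.0
```

Run:
```python
from h import *
O=np.array([509,40]); a=-.248; R=np.array([[np.cos(a),-np.sin(a)],[np.sin(a),np.cos(a)]])
im=[]
for n in("top","wrist"):
    s=vision.snapshot(n); np.savez("c_"+n,**s)
    W=cloud(s).reshape(-1,3); q=np.c_[(W[:,:2]-O)@R,W[:,2]]; c=s["frame"].reshape(-1,3)
    b=(abs(q[:,0])<70)&(abs(q[:,1])<50)&(q[:,2]>75)&(q[:,2]<125)
    g=np.full((480,360,3),60,np.uint8) # 3 px/mm; up = +x, left=+y
    h=np.zeros((480,360,3),np.uint8)
    for p,col in zip(q[b],c[b]):
        pt=(int(180-p[1]*3),int(240-p[0]*3)); cv2.circle(g,pt,2,[int(k) for k in col],-1); cv2.circle(h,pt,2,(0,int((p[2]-75)*5),255-int((p[2]-75)*5)),-1)
    im.append(np.hstack([g,h])); print(n,b.sum())
    W2=W[(abs(q[:,0])<200)&(q[:,2]>55)&(q[:,2]<65)&(q[:,1]>-120)&(q[:,1]<240)]
    if n=="top": print(cv2.minAreaRect(W2[:,:2].astype(np.float32)))
cv2.imwrite("pics/cr.png",cv2.resize(np.hstack(im),(800,267)))
cv2.imwrite("pics/cr.png",np.hstack(im)[:, :720] if False else cv2.resize(np.hstack(im),None,fx=.555,fy=.555))
print(r.state()["eef_pos"])
```

```text
top 280
((541.1298828125, 78.32501983642578), (259.7156982421875, 238.79995727539062), 75.67442321777344)
wrist 0
[ 538.00035992 -207.43841336  207.13656448]
```

View pics/cr.png

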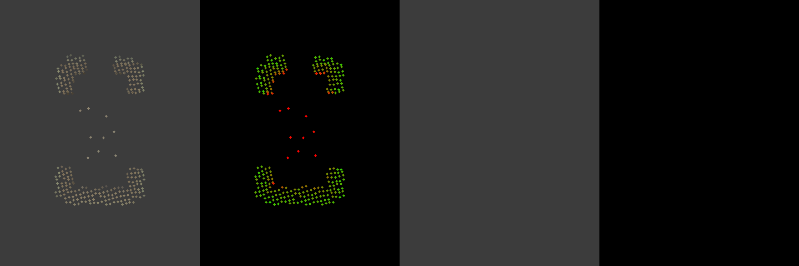

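Run:
```python
from h import *
s=dict(np.load("c_top.npz")); W=cloud(s).reshape(-1,3)
O=np.array([509,40]); a=-.248; R=np.array([[np.cos(a),-np.sin(a)],[np.sin(a),np.cos(a)]])
q=(W[:,:2]-O)@R; b=(abs(q[:,0])<55)&(abs(q[:,1])<40)&(W[:,2]>95)&(W[:,2]<116)
print(cv2.minAreaRect(W[b][:,:2].astype(np.float32)))
print(move([(443,57,215,-.249)]))
```

```text
((510.8511962890625, 39.29650115966797), (53.04540252685547, 89.83534240722656), 75.48645782470703)
[[-7.36, -27.12, -0.79, 0.329]]
```

step_arm --rows '[[[-1.5, -5, -1.2, 0.08], [-3, -10, -1.2, 0.16], [-4.5, -15, -1.2, 0.24], [-6, -20, -1.2, 0.33], [-7, -25, -1.2, 0.33], [-7.4, -27.1, -1.2, 0.33], [-7.4, -27.1, -1.2, 0.33], [-7.4, -27.1, -1.2, 0.33]]]'

```text
t: 12.22
eef_pos: [443.0, 56.0, 219.1]
tcp_rot: [3.141, 0.001, -0.251]
wrist_force: [-0.2, 1.1, -1.5]
width: 0.325
gripper_force: 30.2
```

Run:
```python
from h import *
O=np.array([510.8,39.4]); a=-.25; R=np.array([[np.cos(a),-np.sin(a)],[np.sin(a),np.cos(a)]])
s=vision.snapshot("wrist"); np.savez("c_w",**s); cv2.imwrite("pics/w3.png",s["frame"])
print(r.state()["eef_pos"],r.state()["tcp_rot"])
W=cloud(s).reshape(-1,3); q=(W[:,:2]-O)@R; b=(abs(q[:,0])<55)&(abs(q[:,1])<40)&(W[:,2]>97)&(W[:,2]<114)
print(b.sum(),cv2.minAreaRect(W[b][:,:2].astype(np.float32)))
print(np.percentile(q[b],[.5,99.5],axis=0))
# held block bottom/rib: points above 140
m=(W[:,2]>150)&(abs(q[:,1])<60)&(q[:,0]<40); print(m.sum())
print(move([(510.8,39.4,215,-.25)]))
```

```text
[443.15506237  55.78475186 219.21063683] [ 3.14129331e+00  1.13783191e-03 -2.51142523e-01]
4029 ((509.37457275390625, 37.535945892333984), (53.3911247253418, 89.49231719970703), 75.68860626220703)
[[-45.44430652 -28.59698213]
 [ 43.68564989  24.12873211]]
49634
[[6.96, -0.09, 0.42, -0.001]]
```

View pics/w3.png

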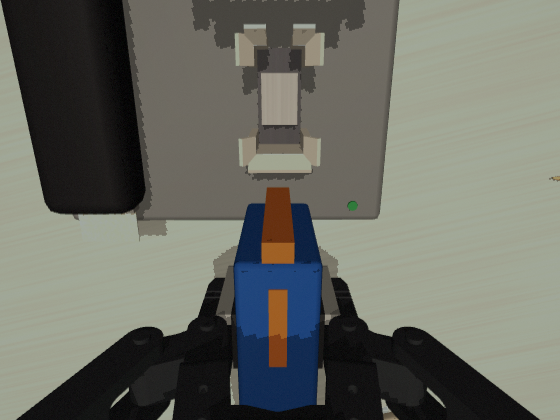

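Run:
```python
from h import *
s=dict(np.load("c_w.npz")); W=cloud(s); hsv=cv2.cvtColor(s["frame"],cv2.COLOR_BGR2HSV)
p=np.array([443.15,55.8]); a=-.251; R=np.array([[np.cos(a),-np.sin(a)],[np.sin(a),np.cos(a)]])
q=(W[...,:2]-p)@R; z=W[...,2]
col=(hsv[...,1]>130)&(((hsv[...,0]>100)&(hsv[...,0]<130))|(hsv[...,0]<20))
m=col&(abs(q[...,0])<60)&(abs(q[...,1])<30); print("top z",np.percentile(z[m],[50,90,99]))
zt=np.percentile(z[m],90); t=m&(abs(z-zt)<4)
print(np.percentile(q[t],[.5,99.5],axis=0)); bl=t&(hsv[...,0]>100); print("blue",np.percentile(q[bl],[.5,99.5],axis=0)); rb=m&(hsv[...,0]<20); print("rib all", np.percentile(np.c_[q[rb],z[rb]],[1,50,99],axis=0))
c=(abs(q[...,0]-70)<55)&(abs(q[...,1])<40)&(z>97)&(z<114); print("cradle",np.percentile(q[c],[.5,99.5],axis=0))
far=c&(q[...,0]>70+25)&(z>105)
for sgn in(-1,1):
    k=far&(q[...,1]*sgn>3); print("far",np.percentile(q[k],[1,99],axis=0))
print(cv2.minAreaRect(q[t].astype(np.float32)),cv2.minAreaRect(q[c].astype(np.float32)))
```

```text
top z [250.45506626 251.32015833 251.97152044]
[[-27.06844323 -13.817473  ]
 [ 37.69475085  13.49030403]]
blue [[-27.18846146 -13.85367846]
 [ 30.72758138  13.52595989]]
rib all [[ -7.54320169  -4.95928972 193.33431652]
 [ 34.91922524  -0.33717332 250.32898762]
 [ 37.98866503   4.58609162 252.17003156]]
cradle [[ 24.15245682 -27.67328705]
 [113.29620463  25.04171272]]
far [[ 95.29661247 -27.65453759]
 [113.31306369  -9.29840526]]
far [[ 95.30642809   7.16545886]
 [113.3349723   25.17958704]]
((4.644641876220703, -0.16066837310791016), (27.975141525268555, 67.35535430908203), 89.7000503540039) ((68.6856918334961, -1.2433662414550781), (89.49234008789062, 53.39112091064453), 0.06984428316354752)
```

step_arm --rows '[[[3, 0, 0, 0], [6, 0, 0, 0], [7, 0.02, 2, 0], [7, 0.02, 5, 0], [7, 0.02, 7.4, 0], [7, 0.02, 7.4, 0], [7, 0.02, 7.4, 0]]]'

```text
t: 13.15
eef_pos: [511.4, 38.4, 146.6]
tcp_rot: [-3.141, -0.001, -0.251]
wrist_force: [0.3, 0.6, -0.3]
width: 0.331
gripper_force: 30.1
```

Run:
```python
from h import *
s=vision.snapshot("scene"); np.savez("s3",**s); print(r.state()["eef_pos"],r.state()["tcp_rot"],r.state()["wrist_force"])
X=np.array([511,39,110.]); c=s["R"]@X+s["t"]; u=int(s["fx"]*c[0]/c[2]+s["cx"]); v=int(s["fy"]*c[1]/c[2]+s["cy"]); print(u,v,c[2])
f=s["frame"][max(0,v-60):v+60,max(0,u-80):u+80]; cv2.imwrite("pics/s3.png",cv2.resize(f,None,fx=5,fy=5,interpolation=cv2.INTER_CUBIC))
W=cloud(s); a=-.251; R=np.array([[np.cos(a),-np.sin(a)],[np.sin(a),np.cos(a)]]); q=(W[...,:2]-X[:2])@R; z=W[...,2]
hsv=cv2.cvtColor(s["frame"],cv2.COLOR_BGR2HSV); col=(hsv[...,1]>130)
m=(abs(q[...,0])<50)&(abs(q[...,1])<35)&(z>97)&(z<113)&(hsv[...,1]<100); print("cradle",m.sum(),np.percentile(q[m],[1,99],axis=0))
o=(abs(q[...,0])<60)&(abs(q[...,1])<40)&(z>114)&(z<190)&col&(hsv[...,0]<20); print("rib",o.sum(),np.percentile(q[o],[2,50,98],axis=0))
b=(abs(q[...,0])<60)&(abs(q[...,1])<40)&(z>114)&(z<190)&col&(abs(hsv[...,0].astype(int)-115)<15); print("blue",b.sum(),np.percentile(q[b],[2,50,98],axis=0))
```

```text
[511.39662058  38.57070596 146.8355446 ] [-3.14144545e+00 -1.83287817e-03 -2.50778263e-01] [ 0.53053362  1.12555262 -1.39208335]
266 194 1373.6584490174314
cradle 82 [[-46.49802102 -27.11929846]
 [ 41.12523968  24.08129319]]
rib 81 [[-2.31655572 -6.24898816]
 [34.32906495  0.82692023]
 [37.60460304  5.80731115]]
blue 141 [[-10.37209926 -13.09869414]
 [ 24.22066975  10.40044787]
 [ 31.2871929   15.30505779]]
```

View pics/s3.png

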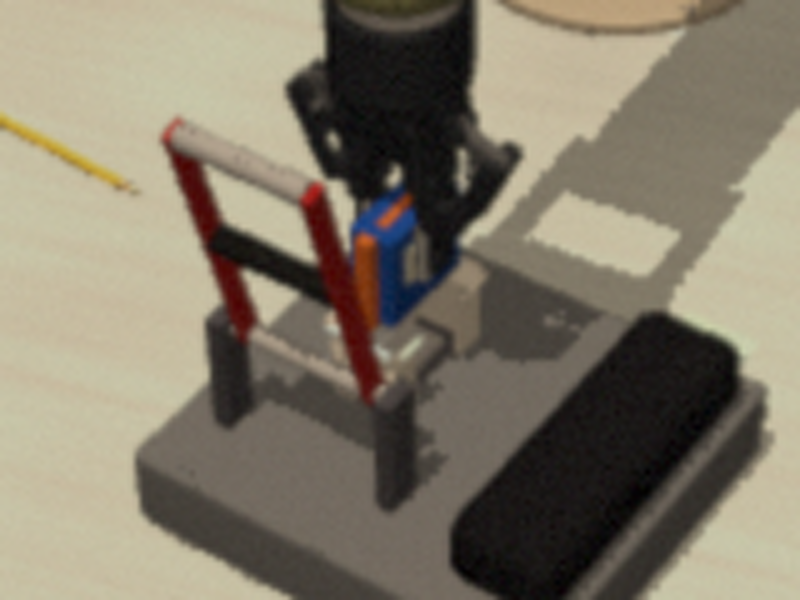

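step_arm --rows '[[[-0.06, 0.08, 0, 0], [-0.06, 0.08, 0.8, 0], [-0.06, 0.08, 1.6, 0], [-0.06, 0.08, 2.2, 0], [-0.06, 0.08, 2.6, 0], [-0.06, 0.08, 2.6, 0], [-0.06, 0.08, 2.6, 0]]]'

```text
t: 14.08
eef_pos: [510.1, 38.4, 120.0]
tcp_rot: [-3.142, -0.0, -0.25]
wrist_force: [-0.0, -0.6, -1.6]
width: 0.324
gripper_force: 30.1
```

No contact yet, with the block's underside at about 91 mm (past the lips and inside the guides). I'll continue to the seat.

step_arm --rows '[[[0, 0, 0.6, 0], [0, 0, 1.2, 0], [0, 0, 1.7, 0], [0, 0, 1.9, 0], [0, 0, 1.9, 0], [0, 0, 1.9, 0]]]'

```text
t: 14.82
eef_pos: [510.1, 38.4, 100.9]
tcp_rot: [-3.142, -0.0, -0.25]
wrist_force: [-0.1, -0.1, -1.1]
width: 0.327
gripper_force: 30.3
```

step_arm --rows '[[[0, 0, 0, 0], [0, 0, 0, 0], [0, 0, 0, 0], [0, 0, 0, 0], [0, 0, -3, 0], [0, 0, -7, 0], [0, 0, -11, 0], [-3, 0, -15, 0], [-8, 0, -17, 0], [-12, 0, -17, 0], [-12, 0, -17, 0], [-12, 0, -17, 0]]]' --jaw 5

```text
t: 16.32
eef_pos: [394.3, 68.0, 270.9]
tcp_rot: [-3.142, -0.001, -0.25]
wrist_force: [0.3, -1.0, -0.2]
width: 0.585
gripper_force: 0.0
```

Run:
```python
from h import *
s=vision.snapshot("wrist"); cv2.imwrite("pics/w4.png",s["frame"]); print(r.state()["eef_pos"],r.state()["tcp_rot"])
W=cloud(s); a=-.25; R=np.array([[np.cos(a),-np.sin(a)],[np.sin(a),np.cos(a)]]); q=(W[...,:2]-[510.1,38.2])@R; z=W[...,2]
hsv=cv2.cvtColor(s["frame"],cv2.COLOR_BGR2HSV); col=(hsv[...,1]>130)&(hsv[...,0]>2)&(hsv[...,0]<130)
b=(abs(q[...,0])<60)&(abs(q[...,1])<40)&(z>120)&(z<145)&col; print(b.sum(),cv2.minAreaRect(q[b].astype(np.float32)),np.percentile(z[b],[5,50,95]))
red=(hsv[...,1]>150)&((hsv[...,0]<4)|(hsv[...,0]>174))&(z>140); Q=np.c_[q[red],z[red]]; print(red.sum(),np.percentile(Q,[1,50,99],axis=0) if len(Q) else "")
t=vision.snapshot("top"); W=cloud(t); q=(W[...,:2]-[510.1,38.2])@R; z=W[...,2]
k=(z>255)&(z<305)&(abs(q[...,1])<30)&(q[...,0]>80)&(q[...,0]<160); Q=np.c_[q[k],z[k]]; print(len(Q),np.percentile(Q,[2,50,98],axis=0) if len(Q) else "")
```

```text
[394.50805725  67.88145328 270.74184951] [ 3.14158442e+00 -1.11774947e-04 -2.50407914e-01]
2966 ((-10.419182777404785, -0.10581398010253906), (27.52841567993164, 44.814910888671875), 89.95991516113281) [130.97226851 132.31463304 133.5505236 ]
38 [[-128.45792225  -52.74774346  269.8601259 ]
 [-114.67451452   19.3369178   296.04967637]
 [-107.55563218   40.07616977  339.43566198]]
200 [[ 1.19101488e+02 -2.83182962e+01  2.89141147e+02]
 [ 1.24540088e+02  4.85826077e-02  2.94712836e+02]
 [ 1.32546158e+02  2.85220079e+01  2.99221728e+02]]
```

View pics/w4.png

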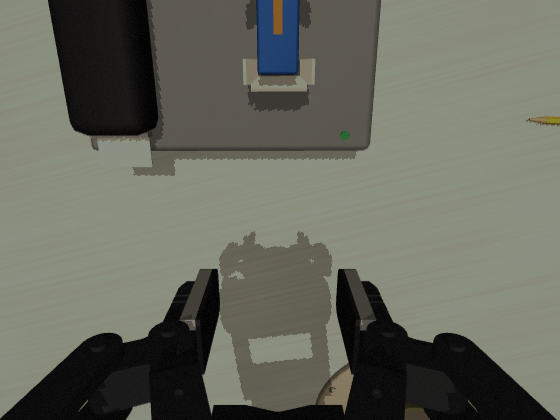

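Run:
```python
from h import *
print(move([(631.7,7.2,350,1.321),(631.7,7.2,280,1.321)]))
```

```text
[[24.48, -0.01, -7.94, -1.572], [24.48, -0.01, -0.94, -1.572]]
```

step_arm --rows '[[[0, 0, -4, -0.18], [0, 0, -8, -0.36], [2, 0, -8.5, -0.54], [5, 0, -8.5, -0.72], [9, 0, -8.5, -0.9], [13, 0, -8.5, -1.08], [17, 0, -8.5, -1.26], [21, 0, -8.5, -1.44], [24.5, 0, -8.5, -1.572], [24.5, 0, -8, -1.572], [24.5, 0, -8, -1.572], [24.5, 0, -4, -1.572], [24.5, 0, -1, -1.572], [24.5, 0, -1, -1.572], [24.5, 0, -1, -1.572]]]' --jaw 4.5

```text
t: 18.3
eef_pos: [631.2, 7.5, 282.9]
tcp_rot: [3.139, -0.0, 1.322]
wrist_force: [1.0, -0.3, -0.7]
width: 0.529
gripper_force: 0.0
```

step_arm --rows '[[[0, 0, 0, 0], [0, 0, 0, 0], [0, 0, 0, 0], [0, 0, 0, 0], [0, 0, 0, 0]]]' --jaw 0.5 --newtons 30

```text
t: 18.92
eef_pos: [631.4, 7.4, 282.1]
tcp_rot: [3.139, -0.0, 1.322]
wrist_force: [-0.5, 0.3, 5.8]
width: 0.149
gripper_force: 29.4
```

Run:
```python
import numpy as np
t0=1.816
for th in np.arange(1.75,-.01,-.0875): print(round(th,3),round(-16.5*(np.cos(th)-np.cos(t0)),2),round(-16.5*(np.sin(th)-np.sin(t0)),2))
```

```text
1.75 -1.06 -0.23
1.662 -2.49 -0.42
1.575 -3.94 -0.49
1.488 -5.38 -0.44
1.4 -6.81 -0.25
1.313 -8.22 0.05
1.225 -9.6 0.48
1.138 -10.93 1.03
1.05 -12.22 1.69
0.963 -13.43 2.47
0.875 -14.58 3.34
0.788 -15.65 4.31
0.7 -16.63 5.38
0.613 -17.51 6.52
0.525 -18.28 7.74
0.438 -18.95 9.02
0.35 -19.51 10.35
0.263 -19.94 11.72
0.175 -20.25 13.13
0.088 -20.44 14.56
0.0 -20.51 16.01
```

step_arm --rows '[[[0, -1.05, -0.25, 0], [0, -2.5, -0.4, 0], [0, -3.95, -0.5, 0], [0, -5.4, -0.45, 0], [0, -6.8, -0.25, 0], [0, -8.2, 0.05, 0], [0, -9.6, 0.5, 0], [0, -10.3, 0.75, 0], [0, -10.95, 1.05, 0], [0, -10.95, 1.05, 0]]]'

```text
t: 20.18
eef_pos: [524.8, 34.4, 270.7]
tcp_rot: [3.141, 0.0, 1.322]
wrist_force: [-1.9, -0.8, 5.8]
width: 0.149
gripper_force: 31.6
```

step_arm --rows '[[[0, -0.65, 0.3, 0], [0, -1.25, 0.65, 0], [0, -1.9, 1.0, 0], [0, -2.5, 1.4, 0], [0, -3.05, 1.85, 0], [0, -3.65, 2.3, 0], [0, -4.2, 2.8, 0], [0, -4.7, 3.25, 0], [0, -5.2, 3.8, 0], [0, -5.7, 4.35, 0], [0, -6.1, 4.9, 0], [0, -6.55, 5.45, 0], [0, -6.95, 6.1, 0], [0, -7.35, 6.7, 0], [0, -7.7, 7.3, 0], [0, -8.0, 7.95, 0], [0, -8.0, 7.95, 0]]]'

```text
t: 22.3
eef_pos: [446.8, 54.3, 189.8]
tcp_rot: [-3.14, -0.0, 1.322]
wrist_force: [4.2, -1.5, -6.1]
width: 0.149
gripper_force: 31.5
```

step_arm --rows '[[[0, -0.3, 0.7, 0], [0, -0.55, 1.35, 0], [0, -0.8, 2.0, 0], [0, -1.0, 2.7, 0], [0, -1.15, 3.4, 0], [0, -1.3, 4.15, 0], [0, -1.4, 4.6, 0], [0, -1.45, 5.1, 0], [0, -1.5, 5.6, 0], [0, -1.5, 6.1, 0], [0, -1.55, 6.6, 0], [0, -1.55, 7.0, 0], [0, -1.55, 7.0, 0], [0, -1.55, 7.0, 0]]]'

```text
t: 24.05
eef_pos: [431.8, 58.1, 120.3]
tcp_rot: [-3.14, 0.0, 1.322]
wrist_force: [1.7, -0.4, -1.9]
width: 0.151
gripper_force: 33.8
```

step_arm --rows '[[[0, 0, 0.1, 0], [0, 0, 0.2, 0], [0, 0, 0.2, 0]]]'

```text
t: 24.42
eef_pos: [431.8, 58.1, 118.9]
tcp_rot: [-3.14, 0.0, 1.322]
wrist_force: [-2.0, 0.7, 5.1]
width: 0.147
gripper_force: 34.4
```

step_arm --rows '[[[0, 0, 0, 0], [0, 0, 0, 0], [0, 0, 0, 0], [0, 0, 0, 0], [0, 0, -4, 0], [0, 0, -8, 0], [0, -2, -12, 0], [0, -5, -14, 0], [0, -8, -14, 0], [0, -8, -14, 0], [0, -8, -14, 0]]]' --jaw 3

```text
t: 25.8
eef_pos: [355.4, 77.6, 258.9]
tcp_rot: [3.141, -0.0, 1.322]
wrist_force: [-0.4, 0.0, 0.3]
width: 0.351
gripper_force: 0.0
```

```bash
cat > chk.py <<'E'
from h import *
a=-.25; R=np.array([[np.cos(a),-np.sin(a)],[np.sin(a),np.cos(a)]])
st=r.state(); print(st["t"],st["eef_pos"],st["wrist_force"])
for n in("wrist","top"):
    s=vision.snapshot(n); cv2.imwrite(f"pics/f_{n}.png",s["frame"]); W=cloud(s); q=(W[...,:2]-[510.1,38.2])@R; z=W[...,2]
    k=(z>110)&(z<185)&(abs(q[...,1])<30)&(q[...,0]>-95)&(q[...,0]<-60); Q=np.c_[q[k],z[k]]
    print(n,"bar",len(Q),np.percentile(Q,[2,50,98],axis=0).round(1).tolist() if len(Q) else "")
    hsv=cv2.cvtColor(s["frame"],cv2.COLOR_BGR2HSV)
    b=(abs(q[...,0])<35)&(abs(q[...,1])<20)&(z>110)&(z<145)&(hsv[...,1]>130)&(hsv[...,0]>95)&(hsv[...,0]<130)
    print("block",b.sum(),np.percentile(z[b],[10,50,90]).round(1) if b.any() else "")
    red=(hsv[...,1]>150)&((hsv[...,0]<6)|(hsv[...,0]>174))&(z>115)&(z<200)&(abs(abs(q[...,1])-40)<8)&(abs(q[...,0])<80)
    if red.sum()>20: print("arm slope,z0",np.polyfit(q[red][:,0],z[red],1), red.sum())
E
python3 chk.py
```

```text
25.8 [355.35097924  77.55852501 258.85202889] [-0.36666839  0.04594599  0.25141919]
wrist bar 1581 [[-87.6, -28.6, 132.2], [-82.5, 1.5, 138.1], [-74.8, 28.9, 140.2]]
block 2299 [117.9 123.1 124.1]
arm slope,z0 [-1.80393059e-02  1.36172920e+02] 4590
top bar 106 [[-86.2, -28.8, 130.7], [-77.8, -9.5, 137.0], [-72.9, 29.1, 142.7]]
block 212 [119.  122.7 126.5]
arm slope,z0 [-9.67947738e-03  1.37075496e+02] 454
```

step_arm --rows '[[[0, 4, 0, 0], [0, 7.8, 4, 0], [0, 7.8, 8, 0], [0, 7.8, 10.5, 0], [0, 7.8, 11.1, 0], [0, 7.8, 11.3, 0], [0, 7.8, 11.5, 0], [0, 7.8, 11.5, 0]]]' --jaw 0

```text
t: 26.9
eef_pos: [430.8, 58.4, 144.9]
tcp_rot: [3.14, 0.0, 1.322]
wrist_force: [-2.8, -2.2, 5.4]
width: 0.004
gripper_force: 2.8
```

Touching the bar at 145 mm, which is the closed height; press slightly more.

step_arm --rows '[[[0, 0, 0.1, 0], [0, 0, 0.2, 0], [0, 0, 0.2, 0]]]'

```text
t: 27.28
eef_pos: [431.0, 58.4, 144.5]
tcp_rot: [3.138, 0.0, 1.322]
wrist_force: [-9.1, 0.3, 25.9]
width: 0.002
gripper_force: 13.0
```

step_arm --rows '[[[0, 0, -3, 0], [0, 0, -8, 0], [0, -4, -11, 0], [0, -8, -11, 0], [0, -8, -11, 0], [0, -8, -11, 0]]]'

```text
t: 28.02
eef_pos: [353.7, 78.1, 252.3]
tcp_rot: [3.14, -0.0, 1.322]
wrist_force: [0.6, -0.8, -0.2]
width: 0.004
gripper_force: 0.0
```

```bash
python3 chk.py
```

```text
28.025 [353.73808711  78.06006336 252.34785868] [ 0.60853481 -0.80607816 -0.17302187]
wrist bar 1639 [[-87.6, -28.7, 130.3], [-82.6, 1.6, 136.1], [-74.9, 29.0, 138.2]]
block 2378 [116.4 122.  123.1]
arm slope,z0 [-1.33594094e-02  1.35052163e+02] 4428
top bar 159 [[-86.2, -28.4, 129.4], [-79.8, -0.3, 135.0], [-73.2, 28.7, 140.4]]
block 208 [118.2 121.2 124.9]
arm slope,z0 [-2.23214134e-03  1.36156791e+02] 456
```

The clamp took 26 N against its stop without moving further. It is closed, and the cartridge top is at 122 mm, which is home.

```bash
python3 -c "
from cell import r
print(r.hand_in())"
```

```text
the job is handed in; nothing more can be done
None
```

I handed in the job at about 28 s of the 72 s limit: the blue cartridge is fully home in the cradle, rib towards the hinge, with the clamp closed on it and the arm clear; I never went near the bystanders, but I did not re-measure them, and the hand-in call returned no verdict.

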